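# Hang the queen cage on the hook beside the ruler

### The job

Hang the red queen cage by its eye on the ring stand's blue hook arm, which already carries the steel ruler. With the cage, slide the ruler back along the arm until ruler and cage sit snug against the clamp: press them home with a light, steady push you can feel, but never hard, as the cage is thin plastic. Then let go, leaving both hanging straight and close together on the arm and everything else on the bench where it was.

Things in the scene. Friction and masses are not known exactly. Their poses are not given: they have to be found in the camera images.
- queen_cage: Bright red thin plastic queen cage, 45 g, upright on the bench. Body 38 mm wide (y), 14 mm thick (x), 66 mm tall; on top a lug 24 mm wide, 14 mm thick, with the eye; 91 mm overall, front and back alike. Origin: centre of the underside, z up. Hung up, its origin is 83 mm below the arm's centreline. Pressing it with more than 15 N on ruler or arm damages it.
- cage_eye (a point): Centre of the cage's eye, a slot right through the lug along x, 12 mm wide (y) and 20 mm high (from 66 to 86 mm above the underside, so this point is at 76 mm), with a 5 mm bar over it. Axes as the cage's. The cage hangs when the underside of that bar rests on the arm, this point then 7 mm below the arm's centreline.
- cage_grip (a point): Where to pinch the cage: 61 mm above its underside, on its axis, across the 38 mm width (y), from above, with a finger on either side of the lug. Axes as the cage's.
- hook_arm: Blue coated level steel rod, 6 mm thick, 205 mm above the bench, held in the ring stand's clamp. Origin: on its centreline at the bend. +x runs along the straight part to the clamp (roughly away from the robot), y across, z up. The clamp's flat jaw face (26 mm wide, 21 mm below to 13 mm above the centreline) stops the straight part at x = 30 to 60 mm: not measured, to be found by feel.
- hook_tip (a point): Centre of the round tip (6 mm thick) of the arm's outer end, which rises at about 30 degrees from the bend: 16 mm outward (-x) and 10 mm above the straight part's centreline. Axes as the arm's. The eye, held level, passes tip and bend in one level move. Beside the arm, behind and to its +y side, is a white funnel, 154 mm across, rim 190 mm high. No other part rises more than 14 mm above the arm.
- ruler: Polished steel comb ruler, 85 g, 150 mm long (z), 26 mm wide (y), 3 mm thick (x), hanging on the arm's straight part by a 10 mm square hole (upper edge 145 mm above its lower end, the origin). It slides along the arm with under 1 N until it meets the clamp; it is snug when the cage's push on it then rises to 3 N or more for half a second. Over 15 N is too hard.
- jar_side: Open squat clear glass jar, 82 mm across, 74 mm tall. Origin: centre of the underside. Leave alone.
- jar_under: The same kind of jar, on the stand's base below the funnel. Leave alone.
- fork: Green nylon uncapping fork with steel tines lying on the bench, about 190 mm long (x), 60 mm wide, 14 mm high. Origin: at the base of its head, on the bench. Leave alone.
- hive_tool: Yellow and steel hive tool lying flat on the bench, about 200 mm long (x), 46 mm wide. Origin near its middle. Leave alone.
- brush: Bee brush with a wooden handle lying on the bench, about 320 mm long (x), 16 mm high. Origin near its middle. Leave alone.
- jar_lid: Brass-coloured jar lid, 76 mm across, 13 mm high, lying on the bench. Leave alone.
There are look-alikes about, which are no part of the job. Several things look just like the queen_cage: the one meant starts nearest to the robot's base.

How it is judged:
On the way, in this order (a step that is already met when the one before it is completed fails the run):
1. the cage's eye is on the hook arm, past the bend (x of cage_eye in the frame of hook_arm between 0.004 and 0.06 m and y of cage_eye in the frame of hook_arm between -0.006 and 0.006 m and z of cage_eye in the frame of hook_arm between -0.011 and 0.011 m), for 0.1 s.
2. the cage presses the ruler home against the clamp with 2.5 N or more (contact force between queen_cage and ruler above 2.5 N), for 0.3 s.
At the end, for the whole second after the job is handed in: Cage hung by its eye on the arm's straight part (eye 15-60 mm in from the bend, 6 mm sideways, 3-12 mm under the centreline), ruler hung further in (24 mm or more) at its old height within 7 mm, their centres under 15 mm apart, both within 0.12 rad of upright, at rest (x of cage_eye in the frame of hook_arm between 0.015 and 0.06 m and y of cage_eye in the frame of hook_arm between -0.006 and 0.006 m and z of cage_eye in the frame of hook_arm between -0.012 and -0.003 m and angle between each of queen_cage, ruler's own z axis and vertical below 0.12 rad and horizontal distance between cage_eye and ruler below 0.015 m and height (world z) of ruler between 0.056 and 0.07 m and x of ruler in the frame of hook_arm above 0.024 m and linear speed of each of queen_cage, ruler below 0.02 m/s); the robot touches nothing.
It fails at once if the cage presses the ruler with more than 15 N (contact force between queen_cage and ruler above 15 N).
It fails at once if the cage presses or lands on the hook arm with more than 15 N (contact force between queen_cage and hook_arm above 15 N).
It fails at once if the robot itself presses the ruler or the hook arm with more than 15 N (contact force between any of the fingers, the arm and ruler above 15 N or contact force between any of the fingers, the arm and hook_arm above 15 N).
It fails at once if the ruler comes off the arm (height (world z) of ruler below 0.045 m or x of ruler in the frame of hook_arm below -0.03 m).
It fails at once if a bystander is shifted by more than 20 mm (distance of any of jar_side, jar_under, fork, hive_tool, brush, jar_lid from where it was at the start of the episode above 0.02 m).
It also fails if it takes over 69 s, if anything falls off the work surface, if the arm or the gripper's body presses on something with over 40 N, if the wrist force passes 120 N, or if a joint passes its speed limit or range.

### The arm

A 6-joint arm with a two-finger parallel gripper is mounted at the origin on the work surface. World frame = base frame: x ahead of the robot, y to its left, z up, the work surface at z = 0. Lengths are in m, angles in rad, forces in N, time in s.
With the tool pointing down it reaches from about 0.15 to 0.775 m from the base axis. Payload 6.1 kg.
Tool frame: the origin (TCP) lies at the very end of the fingers, on their centre line; the grasp point (between the pads) lies 19 mm behind it; z points along the fingers, y is the line along which they close (so a half turn about z gives the same grasp; the last joint's range is limited). The gripper opens to 85 mm and grips with 20 to 120 N. Pads are 22 mm wide; open, the fingers measure 114 mm over their backs; the gripper's body (76 mm by 85 mm) begins 54 mm behind the grasp point. The pads swing forward as they close: fully open they stand 13 mm farther back than shut.
Start: joints at [-1.101, 0.126, -0.04, 1.405, 0, 1.571], TCP at [0.238, -0.468, 0.231] pointing down, gripper open.
Joint ranges: [-2.72, 2.72], [-0.95, 1.95], [-1.27, 1.35], [-1.78, 2.02], [-1.46, 1.47], [-3.14, 3.14]. Speed limits (rad/s): [2.39, 2.39, 3.01, 3.14, 3.14, 3.14].

### API

Orientations are given as a unit quaternion [x, y, z, w].
In Python, from bench import telemetry, imaging, robot gives the robot as it stands.
- The arm moves only by the shell command python3 -m creep 'ROWS' [OPENING] [FORCE]. ROWS is a JSON object of lists of equal length, an entry for each row: "delta_pos": the shift along the tool's x, y, z in cm, a list of three; "angular": the turn, a rotation vector about the tool's x, y, z in rad, a list of three. A call has exactly 5 rows; each row shifts and turns the commanded pose from where the row before left it, along the tool's axes as they then stand; what a row does not reach is not made up. A row lasts 1/10 s, in which the tool goes at most 50 mm and 8.59 degrees, less where a joint would pass 70% of its speed; a pose out of reach is approached as far as the arm can. A call with a gripper value outside its range is refused whole. OPENING is the opening, from -1 (shut) to 1 (fully open), set as the call begins (- or left out, the last holds). The fingers move at their own pace and stop on an object; FORCE is the grip in N (left out, the last holds). Time passes only in rows, so rows that do not move let the fingers close, or fill a call up. It gives the time, the measured TCP pose, the force, the opening and the grip force at its end, in the units of the state.
- telemetry.observe(): the state, without advancing time (a new reading comes with each control period).
- imaging.read_camera(name): name is "scene" or "side" or "wrist"; returns the picture (384x512x3 uint8, blue, green, red); there is no depth.
- imaging.camera_params(name): a dict with "fx", "fy", "cx", "cy" (pixels), "eye" and "rotation" of the camera in the world. Camera axes: x right, y down, z forward; pixel columns grow to the right and rows downward; lengths in m; the calibration is good to about 2 mm. A picture is of the moment at which its call begins: read the wrist's pose just before it. camera_params takes no time and is no camera call; for the wrist camera it gives the pose at the moment of the call.
- robot.close_job(): hands the job in; it is judged then, once.
The state is a dict: "time": time; "joint_positions": joint angles; "qvel": joint speeds; "joint_torque": joint torques, N m; "position": TCP position; "eef_rot": TCP orientation; "wrist_force": force on the tool from outside, world axes, zero at the start; "torque": the same for the moment, N m; "width": finger opening in m; "finger_force": force on a finger pad.
Only numpy, scipy, OpenCV 4.12 (cv2) and the standard library are available. Lean on these libraries where they do the work, as an engineer would, in place of code of your own. Each camera call takes 0.05 s, during which the arm holds its last target. There are 200 camera calls.

## Working session

There is one attempt and no reset: what is moved stays moved. The work goes in short steps, Python scripts to look and compute and a shell command to move; the robot and the scene stay as the last step left them, time stands still between calls to the robot, and variables do not carry over. Pictures are saved under pics/ and viewed, at most 13 in all, crops included, and the job is handed in when it is done.

```bash
ls; mkdir -p pics
python3 - <<'E'
from bench import telemetry, imaging, robot
import cv2,numpy as np
np.set_printoptions(precision=4,suppress=True)
for n in ["scene","side","wrist"]:
    im=imaging.read_camera(n); cv2.imwrite(f"pics/{n}0.png",im)
    print(n,imaging.camera_params(n))
a=cv2.imread("pics/scene0.png");b=cv2.imread("pics/side0.png")
print(telemetry.observe())
E
```

```text
pics
scene {'fx': 366.07177112539034, 'fy': 366.07177112539034, 'cx': 262.9649253651361, 'cy': 194.8526327244205, 'eye': array([1.0536, 0.4078, 1.0253]), 'rotation': array([ 0.4162,  0.8577, -0.2708, -0.1337])}
side {'fx': 362.28238740553724, 'fy': 362.28238740553724, 'cx': 254.77774528823218, 'cy': 191.7933358123284, 'eye': array([ 0.3968, -0.6358,  0.7894]), 'rotation': array([ 0.9099, -0.1169,  0.0398, -0.396 ])}
wrist {'fx': 326.73524441022136, 'fy': 326.73524441022136, 'cx': 251.26781557540284, 'cy': 189.65503928033496, 'eye': array([ 0.3114, -0.4313,  0.3742]), 'rotation': array([ 0.8411, -0.5151, -0.0869,  0.1403])}
{'time': 0.15, 'joint_positions': array([-1.101 ,  0.1262, -0.0404,  1.4054, -0.    ,  1.5708]), 'qvel': array([ 0.001 , -0.0013,  0.0038,  0.0007,  0.0018, -0.0004]), 'joint_torque': array([  0.0002, -43.6279,  35.3147,   0.0137,   0.    ,   0.    ]), 'position': array([ 0.2375, -0.4678,  0.2307]), 'eef_rot': array([ 0.9725,  0.2327, -0.0001, -0.0006]), 'wrist_force': array([-0.127 ,  0.3285, -0.1759]), 'torque': array([0.0301, 0.0037, 0.0237]), 'finger_force': 0.0, 'width': 0.08532508062430025}
```

View pics/scene0.png

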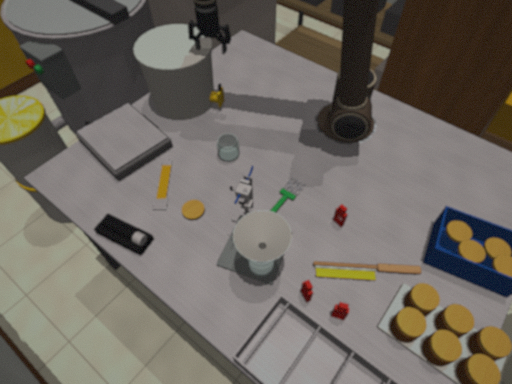

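View pics/side0.png

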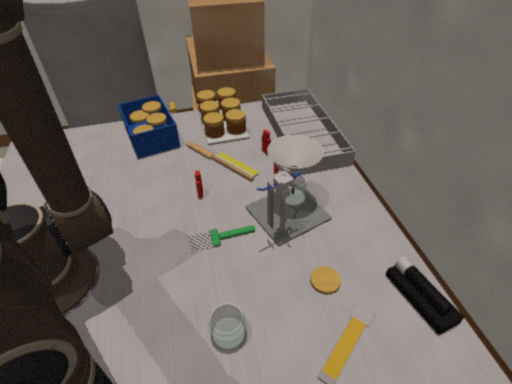

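Scene shows three red cages: at (341,215), (307,290) and (341,311) (side view: (199,184), (277,165), (266,141)). The robot base is at about (350,120), so the first is nearest. The blue arm is near (250,180) in scene and (270,187) in side. I'll check both in close crops.

```bash
cat > h.py <<'E'
import numpy as np, cv2
from scipy.spatial.transform import Rotation as R
from bench import imaging, telemetry
np.set_printoptions(precision=4,suppress=True)
def ray(n,u,v,p=None):
    p=p or imaging.camera_params(n)
    d=R.from_quat(p["rotation"]).apply([(u-p["cx"])/p["fx"],(v-p["cy"])/p["fy"],1]); return p["eye"],d
def plane(n,u,v,z,p=None):
    e,d=ray(n,u,v,p); return e+d*(z-e[2])/d[2]
def tri(a,b):
    (e,d),(f,g)=a,b; d=d/np.linalg.norm(d);g=g/np.linalg.norm(g)
    s=np.linalg.lstsq(np.c_[d,-g],f-e,rcond=None)[0]; P=e+d*s[0];Q=f+g*s[1]; return (P+Q)/2,np.linalg.norm(P-Q)
def proj(n,X,p=None):
    p=p or imaging.camera_params(n); c=R.from_quat(p["rotation"]).inv().apply(np.array(X)-p["eye"]); return c[...,:2]/c[...,2:]*p["fx"]+[p["cx"],p["cy"]]
E
python3 - <<'E'
from h import *
a=cv2.imread("pics/scene0.png");b=cv2.imread("pics/side0.png")
c=lambda im,x,y,w,h,s:cv2.resize(im[y:y+h,x:x+w],None,fx=s,fy=s,interpolation=cv2.INTER_CUBIC)
top=np.hstack([c(a,215,160,66,50,6),c(a,310,190,66,50,6)]);bot=np.hstack([c(b,245,160,66,50,6),c(b,166,160,66,50,6)])
cv2.imwrite("pics/c1.png",np.vstack([top,bot]))
for n,im in(("scene",a),("side",b)):
    hsv=cv2.cvtColor(im,cv2.COLOR_BGR2HSV)
    m=(((hsv[...,0]<8)|(hsv[...,0]>172))&(hsv[...,1]>170)&(hsv[...,2]>60)).astype(np.uint8)
    k,l,s,ce=cv2.connectedComponentsWithStats(m)
    for i in range(1,k):
        if s[i,4]>25: print(n,s[i],ce[i],plane(n,*ce[i],0.04))
E
```

```text
scene [27 59  7  9 45] [29.8889 62.7778] [ 0.5824 -1.2603  0.04  ]
scene [335 206  11  19 107] [340.3551 213.8785] [0.4112 0.2209 0.04  ]
scene [302 281  10  20 124] [306.6694 290.1048] [0.6851 0.278  0.04  ]
scene [332 304  16  15 154] [340.2857 310.6688] [0.6765 0.3814 0.04  ]
side [263 130   7  23 109] [265.4679 140.1284] [0.6805 0.3958 0.04  ]
side [196 171   6  27  99] [198.6263 183.9394] [0.4179 0.2254 0.04  ]
```

View pics/c1.png

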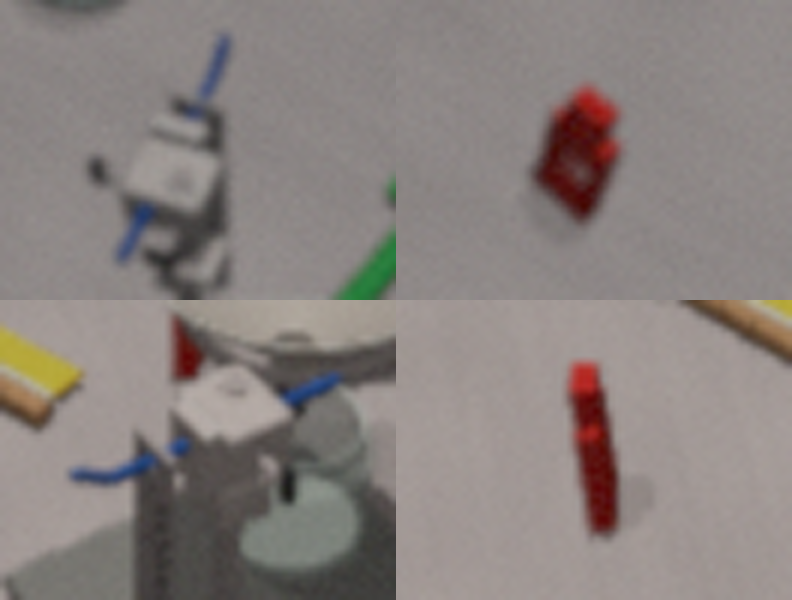

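The crops show the chosen cage standing upright with its lug on top: top centre at scene (343,207) and side (197.5,172). The arm's tip is at scene (252.5,166) and side (257.5,189). Its rear end is at scene (235,203) and side (301,173), and the ruler hangs just behind the bend.

Run:
```python
from h import *
T=lambda s,d:tri(ray("scene",*s),ray("side",*d))
print("cage top",T((343,207.3),(197.5,172)), plane("scene",343,207.3,.091),plane("side",197.5,172,.091))
print("tip",T((252.5,166.3),(257.5,188.8)))
print("rear",T((235.3,203),(301.3,172.8)))
print("rod near clamp scene", plane("scene",215+192/6,160+112/6,.205),"tip z.215",plane("scene",252.5,166.3,.215),plane("side",257.5,188.8,.215))
print("rear z.205",plane("scene",235.3,203,.205),plane("side",301.3,172.8,.205))
print("bend side",plane("side",245+108/6,160+176/6,.205),"clampentry",plane("side",245+155/6,160+161/6,.205),plane("side",245+290/6,160+100/6,.205))
q=telemetry.observe(); print(R.from_quat(q["eef_rot"]).as_matrix())
p=imaging.camera_params("wrist");print(R.from_quat(p["rotation"]).as_matrix())
# cage yaw from bottom edge corners scene: (535,178),(582,222),(617,150)-crop coords
f=lambda x,y:(310+(x-396)/6,190+y/6)
for c in((535,178),(583,222)):print("bottom",plane("scene",*f(*c),0))
g=lambda x,y:(166+(x-396)/6,160+(y-300)/6)
for c in((592,533),(615,528)):print("sidebottom",plane("side",*g(*c),0))
```

```text
cage top (array([0.4196, 0.224 , 0.0899]), np.float64(0.002272194184853927)) [0.4191 0.2245 0.091 ] [0.4204 0.2216 0.091 ]
tip (array([ 0.5435, -0.0282,  0.2144]), np.float64(0.0020980613147864027))
rear (array([0.6658, 0.0106, 0.2044]), np.float64(0.0029139523795574133))
rod near clamp scene [ 0.5813 -0.0166  0.205 ] tip z.215 [ 0.5428 -0.0275  0.215 ] [ 0.5442 -0.0296  0.215 ]
rear z.205 [0.6648 0.0115 0.205 ] [0.6667 0.0089 0.205 ]
bend side [ 0.5589 -0.0243  0.205 ] clampentry [ 0.5793 -0.0208  0.205 ] [0.6429 0.0002 0.205 ]
[[ 0.8917  0.4527 -0.0006]
 [ 0.4527 -0.8917  0.0011]
 [-0.     -0.0012 -1.    ]]
[[ 0.4542 -0.8421 -0.2907]
 [-0.8909 -0.4299 -0.1465]
 [-0.0016  0.3256 -0.9455]]
bottom [0.419  0.2065 0.    ]
bottom [0.4266 0.2415 0.    ]
sidebottom [0.4097 0.2013 0.    ]
sidebottom [0.4219 0.2019 0.    ]
```

```bash
python3 -m creep '{"delta_pos":[[3.15,-3.56,-0.8],[3.15,-3.56,-0.8],[3.15,-3.56,-0.8],[3.15,-3.56,-0.8],[3.15,-3.56,-0.8]],"angular":[[0,0,0],[0,0,0],[0,0,0],[0,0,0],[0,0,0]]}' 1
python3 -m creep '{"delta_pos":[[3.15,-3.56,0],[3.15,-3.56,0],[3.15,-3.56,0],[3.15,-3.56,0],[3.15,-3.56,0]],"angular":[[0,0,0],[0,0,0],[0,0,0],[0,0,0],[0,0,0]]}'
python3 -m creep '{"delta_pos":[[3.15,-3.56,0],[3.15,-3.56,0],[3.15,-3.56,0],[3.15,-3.56,0],[3.15,-3.56,0]],"angular":[[0,0,0],[0,0,0],[0,0,0],[0,0,0],[0,0,0]]}'
python3 -m creep '{"delta_pos":[[0,0,0.8],[0,0,0.8],[0,0,0.8],[0,0,0.8],[0,0,0.8]],"angular":[[0,0,0.12],[0,0,0.12],[0,0,0.12],[0,0,0.12],[0,0,0.12]]}'
python3 -m creep '{"delta_pos":[[0,0,0.8],[0,0,0.8],[0,0,0.8],[0,0,0],[0,0,0]],"angular":[[0,0,0],[0,0,0],[0,0,0],[0,0,0],[0,0,0]]}'
python3 - <<'E'
from h import *
s=telemetry.observe();print(s["position"],R.from_quat(s["eef_rot"]).as_matrix(),s["wrist_force"])
p=imaging.camera_params("wrist");print(p)
im=imaging.read_camera("wrist");cv2.imwrite("pics/w1.png",im)
u=proj("wrist",[[.42,.223,.091],[.42,.223,0]],p);print(u)
x,y=np.clip(u.mean(0).astype(int)-[80,60],0,[352,264])
cv2.imwrite("pics/w1c.png",cv2.resize(im[y:y+120,x:x+160],None,fx=5,fy=5,interpolation=cv2.INTER_CUBIC));print(x,y)
E
```

```text
time: 0.65
position: [0.2974, -0.2363, 0.2714]
eef_rot: [0.973, 0.232, 0.0, -0.0]
wrist_force: [1.2, 0.6, -0.0]
width: 0.0854
finger_force: 0.0
time: 1.15
position: [0.3572, -0.0062, 0.2714]
eef_rot: [0.973, 0.233, 0.0, 0.0]
wrist_force: [2.1, -0.6, -0.6]
width: 0.0853
finger_force: 0.0
time: 1.65
position: [0.4192, 0.2198, 0.2711]
eef_rot: [0.971, 0.238, -0.001, -0.002]
wrist_force: [0.2, -0.2, 0.4]
width: 0.0852
finger_force: 0.0
time: 2.15
position: [0.4544, 0.0705, 0.2309]
eef_rot: [0.997, 0.038, -0.019, -0.059]
wrist_force: [1.1, 0.5, -0.5]
width: 0.0853
finger_force: 0.0
time: 2.65
position: [0.4532, 0.0735, 0.2077]
eef_rot: [0.997, 0.041, -0.019, -0.06]
wrist_force: [0.3, 0.7, -0.7]
width: 0.0852
finger_force: 0.0
[0.4532 0.0735 0.2077] [[ 0.9959  0.0795 -0.0425]
 [ 0.084  -0.9895  0.1174]
 [-0.0328 -0.1205 -0.9922]] [ 0.2899  0.7402 -0.7483]
{'fx': 326.73524441022136, 'fy': 326.73524441022136, 'cx': 251.26781557540284, 'cy': 189.65503928033496, 'eye': array([0.5417, 0.0626, 0.3474]), 'rotation': array([ 0.7293, -0.6571, -0.1662,  0.093 ])}
[[ 98.9978 193.0089]
 [142.247  164.5487]]
40 118
```

View pics/w1c.png

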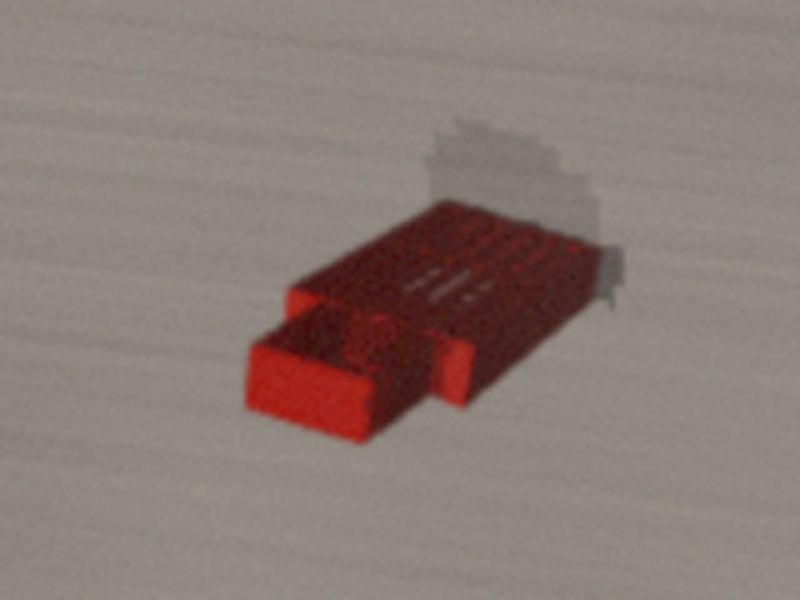

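The crop shows the cage's lug top as a bright quadrilateral, with corners near crop (258,345), (375,380), (362,442) and (246,408). The turn took joint 6 to its limit, so I'll use the half-turned grasp instead.

Run:
```python
from h import *
s=telemetry.observe();print(s["joint_positions"],s["position"])
C=np.array([plane("wrist",40+x/5,118+y/5,.091) for x,y in((258,345),(375,380),(362,442),(246,408))])
B=np.array([plane("wrist",40+x/5,118+y/5,.066) for x,y in((290,290),(473,345),(467,405))])
print(C,C.mean(0));print(B,(B[0]+B[2])/2)
for v in(C[1]-C[0],C[2]-C[3],B[1]-B[0]):print(np.linalg.norm(v),np.arctan2(v[0],-v[1]))
for v in(C[3]-C[0],C[2]-C[1],B[2]-B[1]):print("x",np.linalg.norm(v),np.arctan2(v[1],v[0]))
# desired: yaw pi - guess, tool down
M=R.from_quat(s["eef_rot"]);
for yaw in(-.2,-.1,0):
    D=R.from_matrix([[-np.cos(yaw),np.sin(yaw)*-1*-1,0],[-np.sin(yaw),-np.cos(yaw)*-1,0],[0,0,-1]]);print(np.linalg.det(D.as_matrix()),(M.inv()*D).as_rotvec())
```

```text
[ 0.083   0.0273 -0.2029  1.373   0.1207  3.1406] [0.4534 0.0734 0.208 ]
[[0.4252 0.2296 0.091 ]
 [0.4212 0.2079 0.091 ]
 [0.4084 0.2113 0.091 ]
 [0.4123 0.2333 0.091 ]] [0.4168 0.2205 0.091 ]
[[0.4263 0.2381 0.066 ]
 [0.4195 0.2013 0.066 ]
 [0.4065 0.2032 0.066 ]] [0.4164 0.2206 0.066 ]
0.022154952015546143 -0.18166793344945845
0.022324542937719398 -0.17457811203368623
0.03738841939973717 -0.1837701840136833
x 0.013371866127876143 2.8663793761279033
x 0.01319938619237646 2.878009455480971
x 0.013094816359689869 2.9963055671013503
1.0 [-0.0571 -0.1826 -3.0537]
1.0 [-0.0571 -0.1826 -3.0537]
1.0 [-0.0571 -0.1826 -3.0537]
```

```bash
cat >> h.py <<'E'
def go(pos,yaw):
    "remaining turn (tool axes) and shift in the tool axes now / after the turn, cm"
    s=telemetry.observe();M=R.from_quat(s["eef_rot"]);D=R.from_euler('z',yaw)*R.from_euler('x',np.pi)
    d=(np.array(pos)-s["position"])*100
    print("t",s["time"],"turn",(M.inv()*D).as_rotvec(),"shift now",M.inv().apply(d),"after",D.inv().apply(d),"F",s["wrist_force"],"w",s["width"])
E
python3 - <<'E'
from h import *
m=R.from_quat(telemetry.observe()["eef_rot"]).as_matrix();y=np.arctan2(m[1,0],m[0,0]);print(y)
go([.4167,.2205,.15],y)
E
```

```text
0.08399985477604763
t 2.7 turn [-0.1208  0.0322 -0.0019] shift now [ -2.2313 -14.1449   7.6322] after [ -2.4197 -14.9614   5.7972] F [-0.3066 -0.5081 -0.4123] w 0.08554726695605445
```

```bash
Z='[[0,0,0],[0,0,0],[0,0,0],[0,0,0],[0,0,0]]'
python3 -m creep '{"delta_pos":[[0,0,0],[0,0,0],[0,0,0],[0,0,0],[0,0,0]],"angular":[[-0.121,0.032,0],[0,0,-0.143],[0,0,-0.143],[0,0,-0.143],[0,0,-0.143]]}' >/dev/null
python3 -m creep '{"delta_pos":[[0,0,0],[0,0,0],[0,0,0],[0,0,0],[0,0,0]],"angular":[[0,0,-0.143],[0,0,-0.143],[0,0,-0.143],[0,0,-0.143],[0,0,-0.143]]}'>/dev/null
python3 -m creep '{"delta_pos":[[0,0,0],[0,0,0],[0,0,0],[0,0,0],[0,0,0]],"angular":[[0,0,-0.143],[0,0,-0.143],[0,0,-0.143],[0,0,-0.143],[0,0,-0.143]]}'>/dev/null
python3 -m creep '{"delta_pos":[[0,0,0],[0,0,0],[0,0,0],[0,0,0],[0,0,0]],"angular":[[0,0,-0.143],[0,0,-0.143],[0,0,-0.143],[0,0,-0.143],[0,0,-0.143]]}'
python3 - <<'E'
from h import *
go([.4167,.2205,.13],np.pi-.19)
E
```

```text
time: 4.7
position: [0.4558, 0.0533, 0.2083]
eef_rot: [0.155, 0.988, 0.007, -0.002]
wrist_force: [-0.2, 0.1, 0.3]
width: 0.0854
finger_force: 0.0
t 4.7 turn [ 0.0145 -0.0053 -0.1213] shift now [ 8.7917 14.6113  8.0898] after [ 6.9942 15.6857  7.8274] F [-0.1587  0.1486  0.2518] w 0.08537734048651055
```

```bash
python3 -m creep '{"delta_pos":[[0,0,0],[1.75,3.92,0.9],[1.75,3.92,0.9],[1.75,3.92,2],[1.75,3.92,2]],"angular":[[0.0145,-0.005,-0.121],[0,0,0],[0,0,0],[0,0,0],[0,0,0]]}'
python3 -m creep '{"delta_pos":[[0,0,0],[0,0,0],[0,0,0],[0,0,0],[0,0,0]],"angular":[[0,0,0],[0,0,0],[0,0,0],[0,0,0],[0,0,0]]}' >/dev/null
python3 - <<'E'
from h import *
go([.4167,.2205,.061-.019+.0],np.pi-.19)
p=imaging.camera_params("wrist")
im=imaging.read_camera("wrist");cv2.imwrite("pics/w2.png",im)
u=proj("wrist",[[.4167,.2205,.091],[.4167,.2205,0]],p);print(u)
x,y=np.clip(u.mean(0).astype(int)-[80,60],0,[352,264])
cv2.imwrite("pics/w2c.png",cv2.resize(im[y:y+120,x:x+160],None,fx=5,fy=5,interpolation=cv2.INTER_CUBIC));print(x,y)
E
```

```text
time: 5.2
position: [0.4174, 0.2224, 0.1502]
eef_rot: [0.098, 0.995, 0.001, 0.0]
wrist_force: [0.9, -0.1, -0.3]
width: 0.0854
finger_force: 0.0
t 5.7 turn [ 0.0004 -0.0003 -0.0092] shift now [ 0.1685  0.0722 10.846 ] after [ 0.1714  0.0779 10.8459] F [ 0.3037 -0.0831 -0.4785] w 0.0854645602842031
[[254.3057 208.2866]
 [253.4594 171.5357]]
173 129
```

View pics/w2c.png

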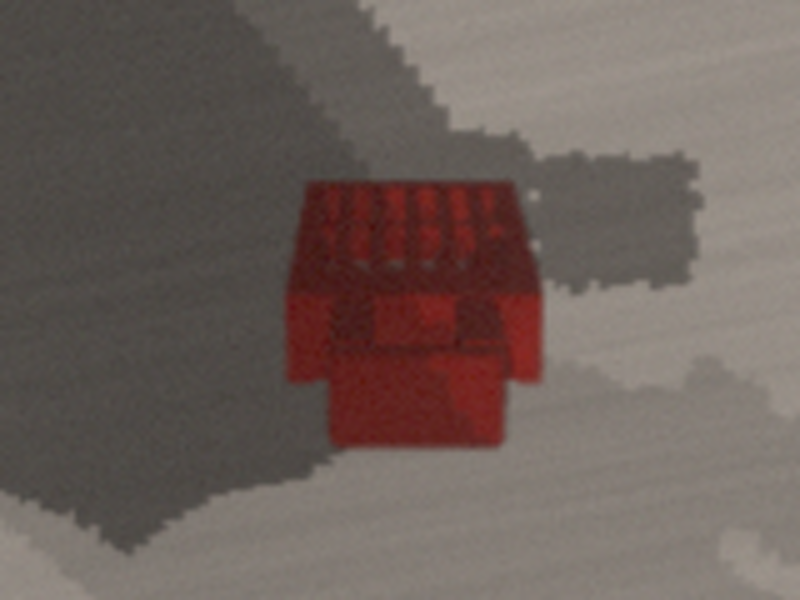

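The cage is seen square on. Its lug top spans crop (332..503, 350..446) and its shoulders span (288..542, 292..380), so the tool yaw already matches.

Run:
```python
from h import *
f=lambda x,y,z:plane("wrist",173+x/5,129+y/5,z)
C=np.array([f(x,y,.091) for x,y in((332,350),(502,350),(505,446),(330,446))])
B=np.array([f(x,y,.066) for x,y in((288,292),(542,292),(543,381),(287,381))])
for Q in(C,B):
    print(Q.mean(0)); 
    for i,j in((0,1),(3,2),(0,3),(1,2)):
        v=Q[j]-Q[i];print(np.linalg.norm(v),np.arctan2(v[0],-v[1]) if j-i==1 or i==3 else np.arctan2(-v[1],-v[0]))
m=R.from_quat(telemetry.observe()["eef_rot"]).as_matrix();print("tool yaw-pi",np.arctan2(-m[1,0],-m[0,0]))
go((C.mean(0)+B.mean(0))/2*[1,1,0]+[0,0,.042],np.pi-.185)
```

```text
[0.4171 0.2219 0.091 ]
0.02252852046214224 2.944247647787935
0.023670050992560886 2.9442638705790842
0.01386092151202659 2.9129204713363555
0.013871784339183957 1.4244674651442237
[0.4174 0.2219 0.066 ]
0.03735077600616196 2.9442381608091743
0.03835567306780179 2.9442528141568833
0.014062498189298164 2.913094616078636
0.014066549500934406 1.4137619901521905
tool yaw-pi -0.19912743526169357
t 5.75 turn [ 0.0003 -0.0005 -0.0141] shift now [ 0.128   0.2177 10.8347] after [ 0.1303  0.2227 10.8346] F [ 1.0941 -0.1247 -0.5032] w 0.08527594990530697
```

```bash
python3 -m creep '{"delta_pos":[[0.13,0.22,0],[0,0,3],[0,0,3],[0,0,3],[0,0,1.3]],"angular":[[0,0,0],[0,0,0],[0,0,0],[0,0,0],[0,0,0]]}'
python3 -m creep '{"delta_pos":[[0,0,0.5],[0,0,0],[0,0,0],[0,0,0],[0,0,0]],"angular":[[0,0,0],[0,0,0],[0,0,0],[0,0,0],[0,0,0]]}' - >/dev/null
python3 - <<'E'
from h import *
go([.4172,.2219,.042],np.pi-.2)
E
```

```text
time: 6.25
position: [0.4152, 0.2217, 0.0444]
eef_rot: [0.099, 0.995, -0.001, -0.002]
wrist_force: [0.1, -0.0, -0.5]
width: 0.0854
finger_force: 0.0
t 6.75 turn [ 0.0008 -0.0001  0.0027] shift now [-0.0234 -0.1027  0.0717] after [-0.0236 -0.1026  0.0718] F [-0.4835 -0.7002  0.8644] w 0.08546675582283135
```

```bash
python3 -m creep '{"delta_pos":[[0,-0.08,0],[0,0,0],[0,0,0],[0,0,0],[0,0,0]],"angular":[[0,0,0],[0,0,0],[0,0,0],[0,0,0],[0,0,0]]}' -1 35
python3 -m creep '{"delta_pos":[[0,0,0],[0,0,0],[0,0,0],[0,0,0],[0,0,0]],"angular":[[0,0,0],[0,0,0],[0,0,0],[0,0,0],[0,0,0]]}'
python3 -m creep '{"delta_pos":[[0,0,-3],[0,0,-4],[0,0,-4],[0,0,-4],[0,0,-3]],"angular":[[0,0,0],[0,0,0],[0,0,0],[0,0,0],[0,0,0]]}'
python3 - <<'E'
from h import *
im=imaging.read_camera("wrist");cv2.imwrite("pics/w3.png",im)
for i in range(4):
  s=telemetry.observe();print(s["position"],s["wrist_force"],s["width"]); imaging.read_camera("wrist")
im2=imaging.read_camera("side");cv2.imwrite("pics/s3.png",im2)
cv2.imwrite("pics/c3.png",np.hstack([cv2.resize(im[60:360,100:400],None,fx=1.3,fy=1.3),cv2.resize(im2[100:250,160:310],(390,390),interpolation=cv2.INTER_CUBIC)]))
E
```

```text
time: 7.25
position: [0.4165, 0.2218, 0.0419]
eef_rot: [0.099, 0.995, -0.0, -0.001]
wrist_force: [-0.7, -1.3, 2.1]
width: 0.0371
finger_force: 37.1
time: 7.75
position: [0.4165, 0.2218, 0.0419]
eef_rot: [0.099, 0.995, -0.0, -0.001]
wrist_force: [0.5, -0.8, 4.5]
width: 0.0371
finger_force: 37.4
time: 8.25
position: [0.4168, 0.222, 0.2239]
eef_rot: [0.099, 0.995, 0.0, -0.0]
wrist_force: [1.1, 0.2, -0.6]
width: 0.037
finger_force: 36.8
[0.4182 0.2227 0.2282] [0.4916 1.0899 3.2807] 0.036896089037855156
[0.4183 0.2227 0.2257] [0.4445 0.0625 0.102 ] 0.03743827701351117
[0.4176 0.2224 0.2233] [-0.3651  0.9186 -0.8666] 0.03739799224545144
[0.4169 0.222  0.2217] [-0.5144  0.0903 -1.3152] 0.037204192285450736
```

View pics/c3.png

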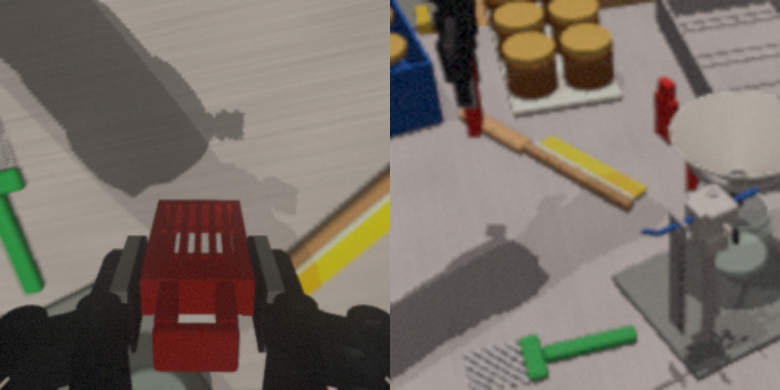

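The cage is gripped square, with pads either side of the shoulders and the eye visible and clear of the bench. Next I work out the hook approach and the funnel clearance.

Run:
```python
from h import *
for uv in((262,235),(233,235),(291,235),(262,213)):print("funnel",plane("scene",*uv,.19))
im=cv2.imread("pics/s3.png")
go([.5015,-.0415,.2],np.pi+.307)
```

```text
funnel [0.6906 0.1236 0.19  ]
funnel [0.7371 0.0647 0.19  ]
funnel [0.644  0.1826 0.19  ]
funnel [0.6377 0.0819 0.19  ]
t 8.55 turn [-0.001  -0.0037 -0.5043] shift now [-13.5407 -24.1148   2.0172] after [ -0.1961 -27.6557   2.0176] F [ 0.5966  0.1454 -0.4499] w 0.037151112153954516
```

```bash
python3 -m creep '{"delta_pos":[[0,0,0],[0,0,0],[0,0,0],[0,0,0],[0,-3,0]],"angular":[[0,0,-0.126],[0,0,-0.126],[0,0,-0.126],[0,0,-0.126],[0,0,0]]}' >/dev/null
python3 -m creep '{"delta_pos":[[0,-4.5,0.2],[0,-4.5,0.2],[0,-4.5,0.2],[0,-4.5,0.2],[0,-4,0.2]],"angular":[[0,0,0],[0,0,0],[0,0,0],[0,0,0],[0,0,0]]}' >/dev/null
python3 -m creep '{"delta_pos":[[0,-2.66,0.5],[0,0,0.5],[0,0,0],[0,0,0],[0,0,0]],"angular":[[0,0,0],[0,0,0],[0,0,0],[0,0,0],[0,0,0]]}' >/dev/null
python3 - <<'E'
from h import *
go([.5015,-.0415,.2],np.pi+.307)
p=imaging.camera_params("wrist");im=imaging.read_camera("wrist");cv2.imwrite("pics/w4.png",im)
print(repr(p))
u=proj("wrist",[[.5435,-.0282,.215],[.5587,-.0234,.205]],p);print(u)
x,y=np.clip(u.mean(0).astype(int)-[64,48],0,[384,288]);print(x,y)
cv2.imwrite("pics/w4c.png",cv2.resize(im[y:y+96,x:x+128],None,fx=6,fy=6,interpolation=cv2.INTER_CUBIC))
E
```

```text
t 10.05 turn [ 0.0007 -0.0016  0.0013] shift now [-0.1436 -0.1108  0.1562] after [-0.1435 -0.1106  0.1566] F [ 0.4084  0.3041 -0.7035] w 0.037222368055345616
{'fx': 326.73524441022136, 'fy': 326.73524441022136, 'cx': 251.26781557540284, 'cy': 189.65503928033496, 'eye': array([ 0.4195, -0.0675,  0.3452]), 'rotation': array([0.5817, 0.7969, 0.1319, 0.0958])}
[[250.2419 350.4126]
 [250.1937 358.9505]]
186 288
```

View pics/w4c.png

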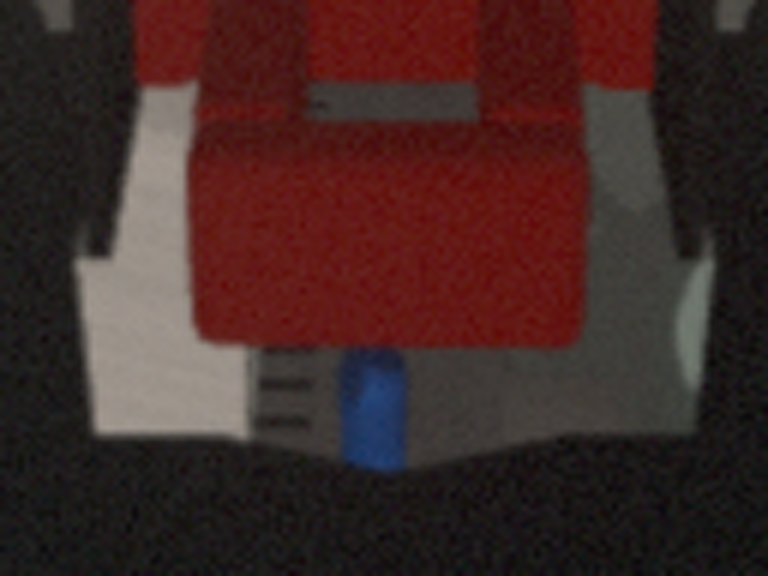

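The blue arm shows past the lug at crop x 342–408 (pixel column about 248.4), running almost straight down the picture. The lug and eye are centred at crop x 390 (column about 251), so only a small sideways correction is needed.

Run:
```python
from h import *
p=imaging.camera_params("wrist");s=telemetry.observe();M=R.from_quat(s["eef_rot"])
f=lambda x,y,z:(M.inv().apply(plane("wrist",186+x/6,288+y/6,z,p)-s["position"]))*1000
print("tip",f(373,365,.215),"str",f(375,455,.205), plane("wrist",186+375/6,288+455/6,.205,p))
print("lug top",f(388,340,s["position"][2]+.049),f(388,160,s["position"][2]+.049), "eye bottom",f(392,100,s["position"][2]+.024))
go([.5587,-.0234,.176],np.pi+.307)
print(imaging.camera_params("wrist")["eye"],s["position"])
```

```text
tip [-44.6676  -2.2004 -13.2586] str [-65.124   -2.1326  -3.2827] [ 0.5627 -0.0232  0.205 ]
lug top [ -7.2074  -0.9199 -49.0089] [  6.0792  -0.9339 -48.9932] eye bottom [ -9.3858  -0.6644 -24.0114]
t 10.1 turn [ 0.0004 -0.0012  0.0014] shift now [-6.1304 -0.1155  2.5722] after [-6.1275 -0.1061  2.5795] F [-0.4744  0.0374 -0.7748] w 0.037130487397202996
[ 0.4196 -0.0675  0.3454] [ 0.5    -0.0409  0.2018]
```

```bash
python3 -m creep '{"delta_pos":[[0,-0.13,0.6],[0,0,1],[0,0,0.96],[0,0,0],[0,0,0]],"angular":[[0,0,0],[0,0,0],[0,0,0],[0,0,0],[0,0,0]]}'
python3 -m creep '{"delta_pos":[[-0.6,0,0],[-0.6,0,0],[-0.6,0,0],[-0.4,0,0],[0,0,0]],"angular":[[0,0,0],[0,0,0],[0,0,0],[0,0,0],[0,0,0]]}'
python3 - <<'E'
from h import *
im=imaging.read_camera("wrist");cv2.imwrite("pics/w5.png",im)
P=[]
for i in range(4): P.append(telemetry.observe()["position"]); im2=imaging.read_camera("side")
cv2.imwrite("pics/s5.png",im2);P=np.mean(P,0);print(P)
go([.5587,-.0234,.176],np.pi+.307)
u=proj("side",[P+[0,0,.034],[.5435,-.0282,.215]]);print(u)
x,y=u.mean(0).astype(int)-[30,22]
a=cv2.resize(im2[y:y+60,x:x+60],None,fx=6.5,fy=6.5,interpolation=cv2.INTER_CUBIC);b=cv2.resize(im[324:384,220:280],None,fx=6.5,fy=6.5,interpolation=cv2.INTER_CUBIC)
cv2.imwrite("pics/c5.png",np.hstack([a,b]));print(x,y)
E
```

```text
time: 10.6
position: [0.5001, -0.0431, 0.1755]
eef_rot: [-0.153, 0.988, 0.0, -0.001]
wrist_force: [0.5, -0.4, -0.6]
width: 0.0374
finger_force: 36.8
time: 11.1
position: [0.5221, -0.0363, 0.1759]
eef_rot: [-0.153, 0.988, 0.0, -0.001]
wrist_force: [-0.2, -0.3, 0.4]
width: 0.0372
finger_force: 36.8
[ 0.5215 -0.0364  0.1759]
t 11.35 turn [ 0.0004 -0.0014 -0.0004] shift now [-3.9622  0.1195 -0.0019] after [-3.9622  0.118   0.0038] F [ 0.9992 -0.2218 -0.7033] w 0.03725154722543999
[[248.8088 194.0757]
 [257.0628 188.4644]]
222 169
```

View pics/c5.png

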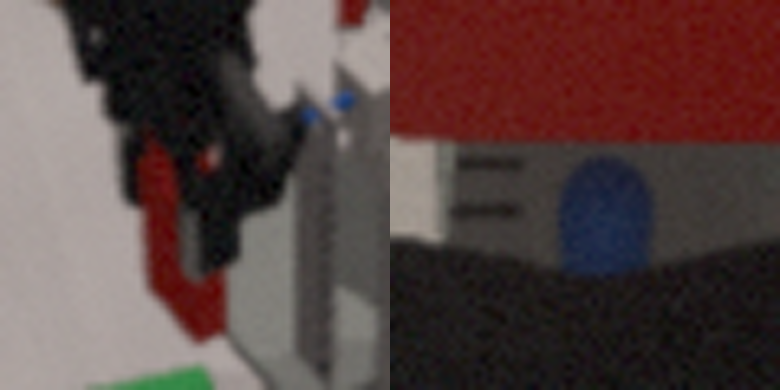

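The wrist crop (right) shows the arm's tip at crop x 560–650 (column about 253), just ahead of the lug. The side crop shows the cage hanging straight in the fingers.

Run:
```python
from h import *
im=cv2.imread("pics/w5.png").astype(int)
for r in range(322,372,3):
    row=im[r]; bl=np.where((row[:,0]>row[:,2]+25)&(row[:,0]>60))[0]; bl=bl[(bl>200)&(bl<300)]
    rd=np.where((row[:,2]>row[:,0]+50))[0]; rd=rd[(rd>190)&(rd<310)]
    print(r,(bl.min(),bl.max(),bl.mean()) if len(bl) else None,(rd.min(),rd.max(),rd.mean()) if len(rd) else None)
p=imaging.camera_params("wrist");s=telemetry.observe();M=R.from_quat(s["eef_rot"])
f=lambda u,v,z:(M.inv().apply(plane("wrist",u,v,z,p)-s["position"]))*1000
print("tip",f(253.1,349.5,.217),"mid",f(253.1,363,.211)," lug",f(250.7,345,s["position"][2]+.049),f(250.7,315,s["position"][2]+.049))
```

```text
322 None (np.int64(218), np.int64(283), np.float64(250.5))
325 None (np.int64(218), np.int64(283), np.float64(250.5))
328 None (np.int64(218), np.int64(282), np.float64(250.0))
331 None (np.int64(218), np.int64(283), np.float64(250.5))
334 None (np.int64(218), np.int64(282), np.float64(250.0))
337 None (np.int64(218), np.int64(282), np.float64(250.0))
340 None (np.int64(219), np.int64(282), np.float64(250.5))
343 None (np.int64(219), np.int64(282), np.float64(250.5))
346 None None
349 None None
352 (np.int64(251), np.int64(253), np.float64(252.0)) None
355 (np.int64(248), np.int64(257), np.float64(252.11111111111111)) None
358 (np.int64(247), np.int64(258), np.float64(252.5)) None
361 (np.int64(248), np.int64(258), np.float64(253.0)) None
364 (np.int64(247), np.int64(255), np.float64(251.0)) None
367 None None
370 None None
tip [-17.4538   0.0281 -40.9874] mid [-30.7573   0.1068 -35.0066]  lug [ -7.3714  -0.9263 -49.0111] [  5.9231  -0.9411 -48.9919]
```

```bash
python3 -m creep '{"delta_pos":[[0,0.08,0],[-0.3,0,0],[-0.3,0,0],[-0.3,0,0],[-0.3,0,0]],"angular":[[0,0,0],[0,0,0],[0,0,0],[0,0,0],[0,0,0]]}'
python3 - <<'E'
from h import *
F=[]
for i in range(4): F.append(np.r_[telemetry.observe()["wrist_force"],telemetry.observe()["position"]]); im=imaging.read_camera("wrist")
print(np.mean(F,0))
go([.5587,-.0234,.176],np.pi+.307)
im=im.astype(int)
for r in range(340,372,3):
    row=im[r]; bl=np.where((row[:,0]>row[:,2]+20)&(row[:,0]>50))[0]; bl=bl[(bl>200)&(bl<300)]
    print(r,(bl.min(),bl.max(),bl.mean()) if len(bl) else None)
for r in (315,343):
    rd=np.where((im[r][:,2]>im[r][:,0]+50))[0]; rd=rd[(rd>190)&(rd<310)];print(rd.mean())
E
```

```text
time: 11.85
position: [0.533, -0.032, 0.176]
eef_rot: [-0.153, 0.988, 0.0, -0.001]
wrist_force: [-0.0, 0.1, -0.5]
width: 0.0374
finger_force: 36.8
[ 0.1651 -0.3806 -0.496   0.5331 -0.032   0.1759]
t 12.05 turn [ 0.0004 -0.0016 -0.0002] shift now [-2.7396  0.0372 -0.0158] after [-2.7396  0.0367 -0.0114] F [-0.7681  0.2296 -0.4351] w 0.03725723317195717
340 None
343 None
346 None
349 (np.int64(245), np.int64(256), np.float64(250.5))
352 (np.int64(245), np.int64(256), np.float64(250.5))
355 (np.int64(245), np.int64(256), np.float64(250.5))
358 (np.int64(245), np.int64(256), np.float64(250.5))
361 (np.int64(245), np.int64(256), np.float64(250.5))
364 (np.int64(245), np.int64(256), np.float64(250.5))
367 None
370 None
250.5
250.5
```

The arm and the lug are now both centred on column 250.5, with no contact force, so I thread the eye over the tip.

```bash
python3 -m creep '{"delta_pos":[[-0.3,0,0],[-0.3,0,0],[-0.3,0,0],[-0.3,0,0],[-0.3,0,0]],"angular":[[0,0,0],[0,0,0],[0,0,0],[0,0,0],[0,0,0]]}'
python3 -m creep '{"delta_pos":[[-0.3,0,0],[-0.3,0,0],[-0.3,0,0],[-0.3,0,0],[-0.3,0,0]],"angular":[[0,0,0],[0,0,0],[0,0,0],[0,0,0],[0,0,0]]}'
python3 - <<'E'
from h import *
F=[]
for i in range(4): F.append(np.r_[telemetry.observe()["wrist_force"],telemetry.observe()["position"]]); im=imaging.read_camera("wrist")
print(np.mean(F,0)); go([.5587,-.0234,.176],np.pi+.307)
cv2.imwrite("pics/w6.png",im)
im=imaging.read_camera("side")
cv2.imwrite("pics/c6.png",np.hstack([cv2.resize(im[155:215,230:290],None,fx=6.5,fy=6.5,interpolation=cv2.INTER_CUBIC),cv2.resize(cv2.imread("pics/w6.png")[264:384,190:310],None,fx=3.25,fy=3.25,interpolation=cv2.INTER_CUBIC)]))
E
```

```text
time: 12.55
position: [0.5472, -0.0275, 0.176]
eef_rot: [-0.153, 0.988, 0.0, -0.001]
wrist_force: [-0.8, -0.3, -0.4]
width: 0.0372
finger_force: 36.8
time: 13.05
position: [0.5615, -0.023, 0.1759]
eef_rot: [-0.153, 0.988, 0.0, -0.001]
wrist_force: [0.3, 0.3, -0.8]
width: 0.0374
finger_force: 36.8
[ 0.4587 -0.0986 -0.6188  0.5616 -0.0229  0.1759]
t 13.25 turn [ 0.0004 -0.0015 -0.0002] shift now [ 0.2541  0.0388 -0.0096] after [ 0.254   0.0388 -0.01  ] F [-0.578   0.6066  0.1558] w 0.03713037214763067
```

View pics/c6.png

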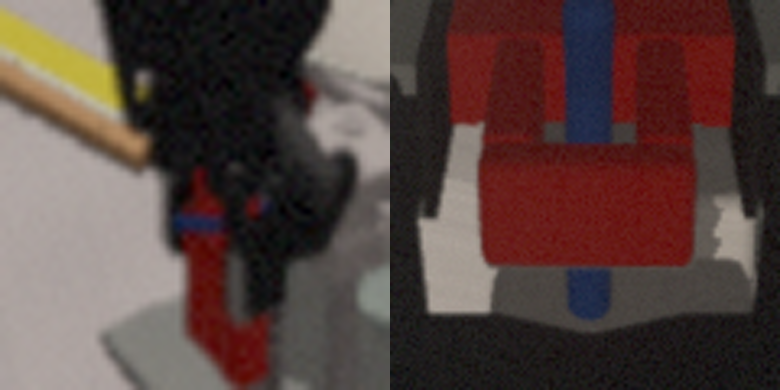

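The eye is around the arm and centred: the arm passes through it in the wrist crop (column 590, lug centred 588) and shows in side view. Now I advance a little, lower until the bar is nearly on the arm, and estimate where the jaw is.

```bash
python3 -m creep '{"delta_pos":[[-0.2,0,0],[-0.2,0,0],[-0.2,0,0],[0,0,0.5],[0,0,0.4]],"angular":[[0,0,0],[0,0,0],[0,0,0],[0,0,0],[0,0,0]]}'
python3 - <<'E'
from h import *
o=np.array([.5587,-.0234,.205]);e=np.array([.953,.302,0])
for x,y,z in((185,117,.218),(182,104,.213)):print(x,y,(plane("scene",215+x/6,160+y/6,z)-o)@e)
F=[]
for i in range(6): F.append(np.r_[telemetry.observe()["wrist_force"],telemetry.observe()["position"]]); im=imaging.read_camera("wrist")
F=np.mean(F,0);print(F,"eye x",(F[3:]-o)@e)
E
```

```text
time: 13.8
position: [0.567, -0.0212, 0.1664]
eef_rot: [-0.153, 0.988, 0.0, -0.001]
wrist_force: [-0.4, 0.2, 0.1]
width: 0.0373
finger_force: 36.8
185 117 0.0366448504812114
182 104 0.026538236780199388
[-0.41    0.0867 -0.0205  0.5667 -0.0212  0.1663] eye x 0.00825855642147467
```

```bash
cat > f.py <<'E'
from h import *
o=np.array([.5587,-.0234,.205]);e=np.array([.953,.302,0])
F=[]
for i in range(5): s=telemetry.observe();F.append(np.r_[s["wrist_force"],s["position"]]); imaging.read_camera("wrist")
F=np.mean(F,0);print("t",s["time"],"F",F[:3],"along",F[:3]@e,"P",F[3:],"eye x",(F[3:]-o)@e*1000)
E
python3 -m creep '{"delta_pos":[[-0.15,0,0],[-0.15,0,0],[-0.15,0,0],[-0.15,0,0],[-0.15,0,0]],"angular":[[0,0,0],[0,0,0],[0,0,0],[0,0,0],[0,0,0]]}' >/dev/null
python3 f.py
python3 -m creep '{"delta_pos":[[-0.05,0,0],[-0.05,0,0],[-0.05,0,0],[-0.05,0,0],[-0.05,0,0]],"angular":[[0,0,0],[0,0,0],[0,0,0],[0,0,0],[0,0,0]]}' >/dev/null
python3 f.py
```

```text
t 14.8 F [-0.0781 -0.4209 -0.5347] along -0.20156727443563294 P [ 0.5743 -0.0189  0.1669] eye x 16.231872700954096
t 15.55 F [-0.3225  0.3672 -0.3708] along -0.19647260331196192 P [ 0.5765 -0.0182  0.1669] eye x 18.585958980772567
```

```bash
echo 'import sys; sys.exit(F[:3]@e<-1.0)' >> f.py
set -e
python3 -m creep '{"delta_pos":[[-0.04,0,0],[-0.04,0,0],[-0.04,0,0],[-0.04,0,0],[-0.04,0,0]],"angular":[[0,0,0],[0,0,0],[0,0,0],[0,0,0],[0,0,0]]}' >/dev/null
python3 f.py
python3 -m creep '{"delta_pos":[[-0.03,0,0],[-0.03,0,0],[-0.03,0,0],[-0.03,0,0],[-0.03,0,0]],"angular":[[0,0,0],[0,0,0],[0,0,0],[0,0,0],[0,0,0]]}' >/dev/null
python3 f.py
python3 -m creep '{"delta_pos":[[-0.02,0,0],[-0.02,0,0],[-0.02,0,0],[-0.02,0,0],[-0.02,0,0]],"angular":[[0,0,0],[0,0,0],[0,0,0],[0,0,0],[0,0,0]]}' >/dev/null
python3 f.py
python3 -m creep '{"delta_pos":[[-0.02,0,0],[-0.02,0,0],[-0.02,0,0],[-0.02,0,0],[-0.02,0,0]],"angular":[[0,0,0],[0,0,0],[0,0,0],[0,0,0],[0,0,0]]}' >/dev/null
python3 f.py
python3 -m creep '{"delta_pos":[[-0.02,0,0],[-0.02,0,0],[-0.02,0,0],[-0.02,0,0],[-0.02,0,0]],"angular":[[0,0,0],[0,0,0],[0,0,0],[0,0,0],[0,0,0]]}' >/dev/null
python3 f.py
python3 -m creep '{"delta_pos":[[-0.02,0,0],[-0.02,0,0],[-0.02,0,0],[-0.02,0,0],[-0.02,0,0]],"angular":[[0,0,0],[0,0,0],[0,0,0],[0,0,0],[0,0,0]]}' >/dev/null
python3 f.py
python3 -m creep '{"delta_pos":[[-0.02,0,0],[-0.02,0,0],[-0.02,0,0],[-0.02,0,0],[-0.02,0,0]],"angular":[[0,0,0],[0,0,0],[0,0,0],[0,0,0],[0,0,0]]}' >/dev/null
python3 f.py
python3 -m creep '{"delta_pos":[[-0.02,0,0],[-0.02,0,0],[-0.02,0,0],[-0.02,0,0],[-0.02,0,0]],"angular":[[0,0,0],[0,0,0],[0,0,0],[0,0,0],[0,0,0]]}' >/dev/null
python3 f.py
```

```text
t 16.3 F [ 0.1183 -0.5601 -0.3502] along -0.056396422095388206 P [ 0.5785 -0.0176  0.1669] eye x 20.594030297734246False
```

```bash
sed -i 's/sys.exit(\(.*\))$/sys.exit(int(\1))/' f.py
set -e
python3 -m creep '{"delta_pos":[[-0.03,0,0],[-0.03,0,0],[-0.03,0,0],[-0.03,0,0],[-0.03,0,0]],"angular":[[0,0,0],[0,0,0],[0,0,0],[0,0,0],[0,0,0]]}' >/dev/null
python3 f.py
python3 -m creep '{"delta_pos":[[-0.03,0,0],[-0.03,0,0],[-0.03,0,0],[-0.03,0,0],[-0.03,0,0]],"angular":[[0,0,0],[0,0,0],[0,0,0],[0,0,0],[0,0,0]]}' >/dev/null
python3 f.py
python3 -m creep '{"delta_pos":[[-0.02,0,0],[-0.02,0,0],[-0.02,0,0],[-0.02,0,0],[-0.02,0,0]],"angular":[[0,0,0],[0,0,0],[0,0,0],[0,0,0],[0,0,0]]}' >/dev/null
python3 f.py
python3 -m creep '{"delta_pos":[[-0.02,0,0],[-0.02,0,0],[-0.02,0,0],[-0.02,0,0],[-0.02,0,0]],"angular":[[0,0,0],[0,0,0],[0,0,0],[0,0,0],[0,0,0]]}' >/dev/null
python3 f.py
python3 -m creep '{"delta_pos":[[-0.02,0,0],[-0.02,0,0],[-0.02,0,0],[-0.02,0,0],[-0.02,0,0]],"angular":[[0,0,0],[0,0,0],[0,0,0],[0,0,0],[0,0,0]]}' >/dev/null
python3 f.py
python3 -m creep '{"delta_pos":[[-0.02,0,0],[-0.02,0,0],[-0.02,0,0],[-0.02,0,0],[-0.02,0,0]],"angular":[[0,0,0],[0,0,0],[0,0,0],[0,0,0],[0,0,0]]}' >/dev/null
python3 f.py
python3 -m creep '{"delta_pos":[[-0.02,0,0],[-0.02,0,0],[-0.02,0,0],[-0.02,0,0],[-0.02,0,0]],"angular":[[0,0,0],[0,0,0],[0,0,0],[0,0,0],[0,0,0]]}' >/dev/null
python3 f.py
python3 -m creep '{"delta_pos":[[-0.02,0,0],[-0.02,0,0],[-0.02,0,0],[-0.02,0,0],[-0.02,0,0]],"angular":[[0,0,0],[0,0,0],[0,0,0],[0,0,0],[0,0,0]]}' >/dev/null
python3 f.py
```

```text
t 17.05 F [-0.0736 -0.2921 -0.2079] along -0.1583638002511805 P [ 0.5799 -0.0171  0.1669] eye x 22.074122757652024
t 17.8 F [-0.5425 -0.1594 -0.4613] along -0.5651594052535087 P [ 0.5813 -0.0167  0.1669] eye x 23.56996304769399
t 18.55 F [-0.2148 -0.3451  0.0113] along -0.3089390619948558 P [ 0.5823 -0.0164  0.1669] eye x 24.56359892028922
t 19.3 F [-5.3025 -1.4362  1.9794] along -5.487031699146047 P [ 0.5824 -0.0163  0.1669] eye x 24.76391075439142
```

Firm contact at eye x ≈ 24.7 mm, with a push of 5.5 N. I hold it steady.

```bash
python3 -m creep '{"delta_pos":[[0,0,0],[0,0,0],[0,0,0],[0,0,0],[0,0,0]],"angular":[[0,0,0],[0,0,0],[0,0,0],[0,0,0],[0,0,0]]}' >/dev/null
python3 f.py
python3 - <<'E'
from h import *
im2=imaging.read_camera("side");im=imaging.read_camera("wrist");cv2.imwrite("pics/w7.png",im)
cv2.imwrite("pics/c7.png",np.hstack([cv2.resize(im2[150:240,235:325],None,fx=4.3333,fy=4.3333,interpolation=cv2.INTER_CUBIC),cv2.resize(im[264:384,190:310],None,fx=3.25,fy=3.25,interpolation=cv2.INTER_CUBIC)]))
E
```

```text
t 20.05 F [-5.3385 -1.5224  2.0457] along -5.547359571363731 P [ 0.5824 -0.0163  0.1669] eye x 24.772880296200885
```

View pics/c7.png

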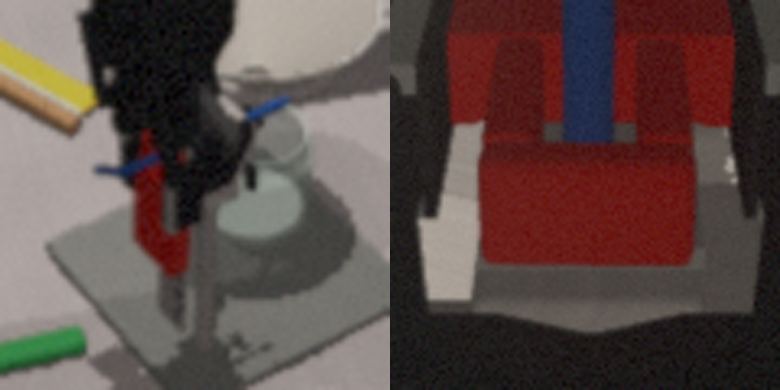

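Side view shows the ruler hanging vertical, flush between cage and clamp. The wrist view shows the jaw directly ahead of the lug, with the pads outside it. I ease the push off, then lower the bar gently onto the arm.

```bash
python3 -m creep '{"delta_pos":[[0.04,0,0],[0.06,0,0],[0,0,0.05],[0,0,0.05],[0,0,0.05]],"angular":[[0,0,0],[0,0,0],[0,0,0],[0,0,0],[0,0,0]]}' >/dev/null
python3 f.py
python3 -m creep '{"delta_pos":[[0,0,0.02],[0,0,0.02],[0,0,0.02],[0,0,0],[0,0,0]],"angular":[[0,0,0],[0,0,0],[0,0,0],[0,0,0],[0,0,0]]}' >/dev/null
python3 f.py
```

```text
t 20.9 F [-0.4414 -0.5995 -0.3024] along -0.601706423379673 P [ 0.5824 -0.0163  0.1653] eye x 24.754159671117343
t 21.65 F [-0.0275 -0.4896 -0.1485] along -0.17406923372101413 P [ 0.5822 -0.0164  0.1648] eye x 24.54729981775171
```

```bash
python3 -m creep '{"delta_pos":[[0,0,0.02],[0,0,0.02],[0,0,0.02],[0,0,0],[0,0,0]],"angular":[[0,0,0],[0,0,0],[0,0,0],[0,0,0],[0,0,0]]}' >/dev/null
python3 f.py
python3 -m creep '{"delta_pos":[[0,0,0.02],[0,0,0.01],[0,0,0],[0,0,0],[0,0,0]],"angular":[[0,0,0],[0,0,0],[0,0,0],[0,0,0],[0,0,0]]}' >/dev/null
python3 f.py
```

```text
t 22.4 F [ 0.209   0.0235 -0.1825] along 0.2063037339914279 P [ 0.5822 -0.0164  0.1642] eye x 24.517197233236125
t 23.15 F [-0.1775  0.0365 -0.0095] along -0.15816784656547425 P [ 0.5822 -0.0164  0.1639] eye x 24.517696813321827
```

```bash
python3 -m creep '{"delta_pos":[[0,0,0.02],[0,0,0.02],[0,0,0],[0,0,0],[0,0,0]],"angular":[[0,0,0],[0,0,0],[0,0,0],[0,0,0],[0,0,0]]}' >/dev/null
python3 f.py
python3 -m creep '{"delta_pos":[[0,0,0.02],[0,0,0.02],[0,0,0],[0,0,0],[0,0,0]],"angular":[[0,0,0],[0,0,0],[0,0,0],[0,0,0],[0,0,0]]}' >/dev/null
python3 f.py
```

```text
t 23.9 F [-0.6188  0.0224  1.4795] along -0.58295787921597 P [ 0.5823 -0.0164  0.1637] eye x 24.57346296314969
t 24.65 F [-1.4482 -0.1004  5.3924] along -1.410466673763362 P [ 0.5823 -0.0164  0.1636] eye x 24.635533128918382
```

Bar contact felt. I ease off to a light touch and open.

```bash
python3 -m creep '{"delta_pos":[[0,0,-0.02],[0,0,-0.03],[0,0,0],[0,0,0],[0,0,0]],"angular":[[0,0,0],[0,0,0],[0,0,0],[0,0,0],[0,0,0]]}' >/dev/null
python3 f.py
python3 -m creep '{"delta_pos":[[0,0,0],[0,0,0],[0,0,0],[0,0,0],[0,0,0]],"angular":[[0,0,0],[0,0,0],[0,0,0],[0,0,0],[0,0,0]]}' 0.3
python3 -m creep '{"delta_pos":[[0,0,0],[0,0,0],[0,0,0],[0,0,0],[0,0,0]],"angular":[[0,0,0],[0,0,0],[0,0,0],[0,0,0],[0,0,0]]}'
python3 - <<'E'
from h import *
im2=imaging.read_camera("side");im=imaging.read_camera("wrist");cv2.imwrite("pics/w8.png",im);cv2.imwrite("pics/s8.png",im2)
cv2.imwrite("pics/c8.png",np.hstack([cv2.resize(im2[150:240,235:325],None,fx=4.3333,fy=4.3333,interpolation=cv2.INTER_CUBIC),cv2.resize(im[264:384,190:310],None,fx=3.25,fy=3.25,interpolation=cv2.INTER_CUBIC)]))
E
```

```text
t 25.4 F [-0.2663  0.3834  3.8288] along -0.13800018322443322 P [ 0.5822 -0.0164  0.1636] eye x 24.552496451985977
time: 25.95
position: [0.5821, -0.0164, 0.1635]
eef_rot: [-0.153, 0.988, 0.0, -0.001]
wrist_force: [-0.6, 0.3, 0.6]
width: 0.0556
finger_force: 0.0
time: 26.45
position: [0.5822, -0.0164, 0.1637]
eef_rot: [-0.153, 0.988, 0.0, -0.001]
wrist_force: [0.2, -0.8, 0.4]
width: 0.0556
finger_force: 0.0
```

View pics/c8.png

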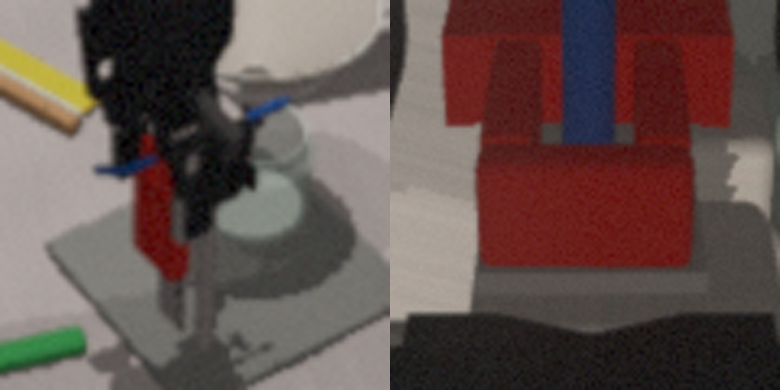

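The cage hangs straight and centred on the arm with the fingers clear on both sides, and the readings show no contact. I lift straight up and back away.

```bash
python3 -m creep '{"delta_pos":[[0,0,-0.5],[0,0,-1],[0,0,-1.5],[0,0,-2],[0,0,-2.5]],"angular":[[0,0,0],[0,0,0],[0,0,0],[0,0,0],[0,0,0]]}'
python3 -m creep '{"delta_pos":[[0,0,-3],[0,0,-2],[2.5,0,0],[3.5,0,0],[3.5,0,0]],"angular":[[0,0,0],[0,0,0],[0,0,0],[0,0,0],[0,0,0]]}'
python3 -m creep '{"delta_pos":[[3,0,0],[2,0,0],[0,0,0],[0,0,0],[0,0,0]],"angular":[[0,0,0],[0,0,0],[0,0,0],[0,0,0],[0,0,0]]}'
python3 - <<'E'
from h import *
im2=imaging.read_camera("side");im=imaging.read_camera("scene");cv2.imwrite("pics/s9.png",im2);cv2.imwrite("pics/sc9.png",im)
cv2.imwrite("pics/c9.png",np.hstack([cv2.resize(im2[155:235,240:320],None,fx=4.875,fy=4.875,interpolation=cv2.INTER_CUBIC),cv2.resize(im[150:230,205:285],None,fx=4.875,fy=4.875,interpolation=cv2.INTER_CUBIC)]))
E
```

```text
time: 27.05
position: [0.582, -0.0164, 0.2396]
eef_rot: [-0.153, 0.988, 0.0, -0.001]
wrist_force: [0.5, -0.5, -0.7]
width: 0.0556
finger_force: 0.0
time: 27.55
position: [0.4912, -0.0452, 0.2896]
eef_rot: [-0.153, 0.988, -0.0, -0.0]
wrist_force: [0.3, 0.7, 0.0]
width: 0.0557
finger_force: 0.0
time: 28.05
position: [0.445, -0.06, 0.2891]
eef_rot: [-0.153, 0.988, 0.0, -0.0]
wrist_force: [1.5, -0.3, -0.4]
width: 0.0555
finger_force: 0.0
```

View pics/c9.png

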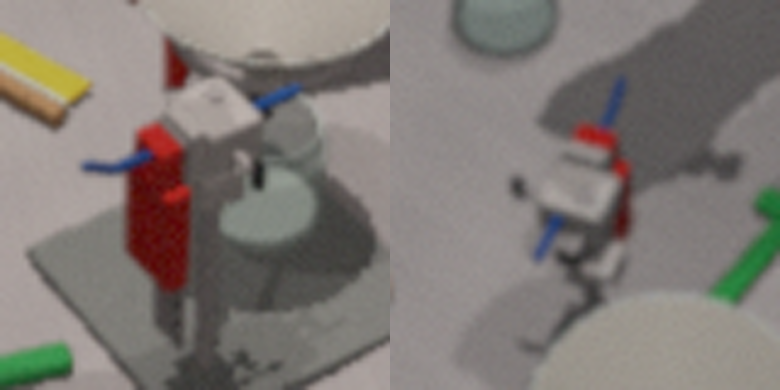

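The cage hangs straight at the clamp, with the ruler flush behind it and showing below at side crop (170,315). The bystanders in view are untouched and the robot is clear, so I hand the job in.

```bash
python3 -c "
from bench import robot
print(robot.close_job())"
```

```text
the job is handed in; nothing more can be done
None
```

The red queen cage hangs straight by its eye on the blue hook arm, with the ruler snug between it and the clamp (pressed home at about 5.5 N for over half a second). The robot is clear, nothing in the final views looked disturbed, and the job is handed in at about 28 s; no verdict came back.

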